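Index the swivel vise to 90 degrees

TASK

The small green bench vise that holds a bottle cap has a swivel base that clicks every 30 degrees, with one line on the grey foot per click and the red line as zero. Turn it by its black grip anticlockwise (seen from above) until it has clicked home at 90 degrees, so that the white pointer stands at the third line after the red one, and let go. Leave the white bottle behind it standing where it is.

Things in the scene. Friction and masses are not known exactly. Their poses are not given: they have to be found in the camera images.
- vise_base: Grey round foot of the vise, bolted down, 140 mm across, 24 mm high; on its +x side bolted ears and a detent housing reach 104 mm out. Origin on the upright swivel axis at worktop level, z up; -x points to the red zero line, the 90 degree line lies along -y. The green head above turns about z: jaws holding a blue cap, 69 mm above the worktop, at most 35 mm from the axis (screw bar 51 mm).
- vise_swivel (a joint): Angle of the head in rad: 0 with the white pointer at the red line, growing anticlockwise from above; range -0.15 to 2.25. Clicks home at 0, 0.52, 1.05, 1.57 (90 degrees) and 2.09; starts at 0, 0.52 or 1.05. Past half way it is drawn into the next click; leaving a click takes about 3 N at the grip.
- lever_knob (a point): Centre of the upright round black grip, 22 mm diameter, from 52 to 86 mm above the worktop (this point at 72 mm), on the end of a flat steel lever (top 45 mm above the worktop), 85 mm from the swivel axis. Part of the head: it moves on a circle about the axis, 45 degrees clockwise of the white pointer. Pinch it from above or push it sideways.
- bottle: White screw-cap bottle standing loose behind the vise, 43 mm in diameter and 98 mm tall; origin at the centre of its underside, z up. To be left standing.
Mind the look-alikes: they are no part of the job. What is shaped like the bottle but blue is not meant.

How it is judged (in metres and radians):
At the end, for the whole second after the job is handed in: The vise head rests at 90 degrees (within 10 degrees) and the white bottle stands upright within 20 mm of its starting place (value of joint vise_swivel between 1.396 and 1.745 rad and velocity of joint vise_swivel between -0.1 and 0.1 rad/s and angle between bottle's own z axis and vertical below 0.2 rad and distance of bottle from where it was at the start of the episode below 0.02 m); the robot touches nothing.
It fails at once if the white bottle is knocked over (angle between bottle's own z axis and vertical above 0.6 rad).
It also fails if it takes over 35 s, if anything falls off the work surface, if the arm or the gripper's body presses on something with over 40 N, if the wrist force passes 120 N, or if a joint passes its speed limit or range.

ROBOT

A 6-joint arm with a two-finger parallel gripper is mounted at the origin on a cart in front of the work surface, level with it; the furniture and walls round the work are solid. World frame = base frame: x ahead of the robot, y to its left, z up, the work surface at z = 0. Lengths are in mm, angles in rad, forces in N, time in s.
With the tool pointing down it reaches from about 325 to 775 mm from the base axis. Payload 9.3 kg.
Tool frame: the origin (TCP) lies at the very end of the fingers, on their centre line; the grasp point (between the pads) lies 19 mm behind it (bot.grip_point_offset is the distance from the TCP to the grasp point, in mm); y points along the fingers, x is the direction in which the jaws open and shut, and the axes are right-handed (so a half turn about y gives the same grasp; the last joint's range is limited). The gripper opens to 85 mm and grips with 20 to 120 N. Pads are 22 mm wide; open, the fingers measure 114 mm over their backs; the gripper's body (76 mm by 85 mm) begins 54 mm behind the grasp point. The pads swing forward as they close: fully open they stand 13 mm farther back than shut.
Start: joints at [-1.285, 0.259, 0.021, 1.334, 0, 1.418], TCP at [233.662, -497.894, 231.279] pointing down, gripper open.
Joint ranges: [-3.04, 3.04], [-0.91, 1.82], [-1.04, 1.36], [-1.92, 1.95], [-1.52, 1.45], [-3.14, 3.14]. Speed limits (rad/s): [2.22, 2.22, 2.79, 3.14, 3.14, 3.14].

INTERFACE

Orientations are given as a 3x3 rotation matrix whose columns are the frame's x, y, z axes.
In Python, from plant import bot gives the robot as it stands.
- The arm moves only by the tool carry_out, never from a script. Its arguments are lists of equal length, an entry for each row: "rotation": the turn, a rotation vector about the tool's x, y, z each as a share of 45 degrees, from -1 to 1, a list of three; "offset": the shift along the tool's x, y, z each as a share of 25 cm, from -1 to 1, a list of three; "hand": the closure, from 0 (fully open) to 1 (shut). A call has 1 to 12 rows; each row is the pose to reach, as a shift and turn from the pose measured when the call began, along the tool's axes at that moment; what a row does not reach only later rows make up. A row lasts 1/8 s, in which the tool goes at most 62.5 mm and 10.7 degrees, less where a joint would pass 70% of its speed; a pose out of reach is approached as far as the arm can. A call with a number of a shift or a turn outside -1 to 1 is refused whole. A call with a gripper value outside its range is refused whole. The fingers move at their own pace and stop on an object; "grip_force" is the grip in N (left out, the last holds). Time passes only in rows, so rows that repeat a pose let the fingers close. It gives the time, the measured TCP pose, the force and the opening at its end, in the units of the state.
- bot.state(): the state, without advancing time (a new reading comes with each control period).
- bot.capture(name): name is "scene" or "top"; returns a dict with "pixels" (384x512x3 uint8, blue, green, red), "depth" (384x512 float32, mm along the optical axis (not along the pixel's ray), 0 where there is no reading), "camera_matrix" (3x3 intrinsics, pixels), "camera_from_world" (4x4, takes a point from world to camera coordinates). Camera axes: x right, y up, looking along -z (the intrinsics and any distortion apply to the point x, -y, -z); pixel columns grow to the right and rows downward; lengths in mm; the calibration is good to about 2 mm. A picture is of the moment at which its call begins.
- bot.hand_in(): hands the job in, once; it reports no verdict.
Trained networks look in a picture, given as the dict that the camera call returned (one of the last four; its "shot" number tells which), for a name from the list of things; names that differ only in an ending like _2 or _b are one class to them, and where a whole thing is asked for, a point or a joint stands for the part that bears it (a point fixed in the world has none). Each returns a list of dicts, best first, with "conf" (0 to 1); they miss things now and then, are a little off and sometimes report something else, mostly with a low value. They report only what shows in the picture. A call takes as long as a camera call. They do not tell look-alikes from the thing itself.
- bot.outline_of(picture, thing): "pixels" (384x512 bool, what is visible of it) and "bbox" ([left, top, right, bottom] in pixels, round what is visible of it).
- bot.pinpoint(picture, thing): "xy" ([column, row] in pixels: a listed point, or the origin of a listed thing).
The state is a dict: "time_s": time; "joint_positions": joint angles; "qvel": joint speeds; "joint_torque": joint torques, N m; "eef_pos": TCP position; "tool_rot": TCP orientation; "contact_force": force on the tool from outside, world axes, zero at the start; "ft_torque": the same for the moment, N m; "grip_width": opening from 0.0 (shut) to 1.0 (fully open).
Only numpy, scipy, OpenCV 4.12 (cv2) and the standard library are available. Lean on these libraries where they do the work, as an engineer would, in place of code of your own. Each camera call takes 0.05 s, during which the arm holds its last target.

## Working session

There is one attempt and no reset: what is moved stays moved. The work goes in short steps, Python scripts to look and compute and a tool call to move; the robot and the scene stay as the last step left them, time stands still between calls to the robot, and variables do not carry over. Pictures are saved under pics/ and viewed, and the job is handed in when it is done.

Besides the shell and the picture viewer there is one more tool, called by a JSON object that holds its "fn" and its "kwargs", one argument or row to a line. carry_out: Moves the arm, as the interface text tells. Its arguments: {"type":"object","properties":{"rotation":{"type":"array"},"offset":{"type":"array"},"hand":{"type":"array"},"grip_force":{"type":"number"}},"required":["rotation","offset","hand"]}

```bash
ls; mkdir -p pics
python3 - <<'E'
from plant import bot
import cv2,numpy as np,pickle
s=bot.state();print(s['eef_pos'],s['tool_rot'],s['time_s'],s['contact_force'])
for n in('scene','top'):
    p=bot.capture(n);cv2.imwrite(f'pics/{n}0.png',p['pixels'])
    pickle.dump({k:p[k] for k in p},open(f'{n}0.pkl','wb'))
    for t in('vise_base','lever_knob','bottle','vise_swivel'):
        try:
            print(n,t,[(np.round(d['xy'],1),round(d['conf'],2)) for d in bot.pinpoint(p,t)][:4])
        except Exception as e: print(t,e)
        try: print('  outl',[(d['bbox'],round(d['conf'],2)) for d in bot.outline_of(p,t)][:4])
        except Exception as e: print(t,e)
E
```

```text
pics
[ 233.56568428 -497.63067482  230.66092734] [[ 4.24824484e-01 -3.81773529e-04  9.05275655e-01]
 [-9.05274779e-01  1.27476758e-03  4.24824610e-01]
 [-1.31620285e-03 -9.99999115e-01  1.95942533e-04]] 0.0 [ 0.31399422 -0.27892641  0.42744076]
scene vise_base [(array([306.9, 226.5]), 0.65)]
  outl [([274.7, 189.1, 340.5, 248.9], 0.68)]
scene lever_knob [(array([307.7, 239.1]), 0.71)]
  outl [([285.4, 192.7, 334.0, 253.2], 0.92)]
scene bottle [(array([282.4, 179.9]), 0.97), (array([244.2, 183.4]), 0.85)]
  outl [([234.7, 149.7, 254.0, 187.0], 0.84), ([273.5, 149.3, 288.3, 186.9], 0.74)]
vise_swivel it knows: bottle, lever_knob, vise_base
  outl [([282.1, 197.0, 332.7, 249.7], 0.78)]
top vise_base [(array([272.1, 244. ]), 0.91)]
  outl [([230.9, 199.7, 320.2, 279.4], 0.94), ([231.6, 217.5, 298.3, 277.8], 0.57)]
top lever_knob [(array([238.2, 268.5]), 0.7)]
  outl [([230.9, 218.0, 299.8, 276.5], 0.85)]
top bottle [(array([300.2, 178.7]), 0.84), (array([276.3, 151.9]), 0.73)]
  outl [([266.1, 133.7, 287.6, 157.3], 0.63), ([291.1, 164.8, 321.3, 187.6], 0.61)]
vise_swivel it knows: bottle, lever_knob, vise_base
  outl [([231.6, 213.1, 297.8, 274.7], 0.74)]
```

Run:
```python
import cv2
t=cv2.imread('pics/top0.png');c=t[110:310,180:380];cv2.imwrite('pics/topc0.png',cv2.resize(c,(600,600),interpolation=cv2.INTER_CUBIC))
t=cv2.imread('pics/scene0.png');c=t[130:270,210:370];cv2.imwrite('pics/scenec0.png',cv2.resize(c,(640,560),interpolation=cv2.INTER_CUBIC))
```

```text
(no output)
```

View pics/top0.png

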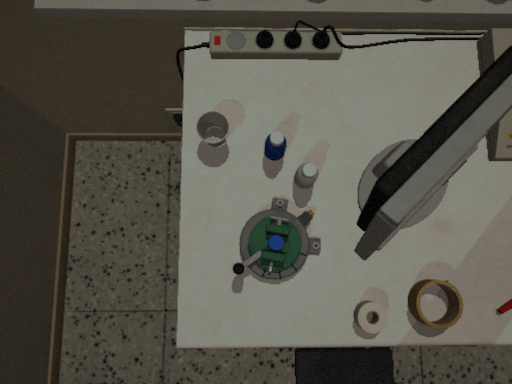

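View pics/scene0.png

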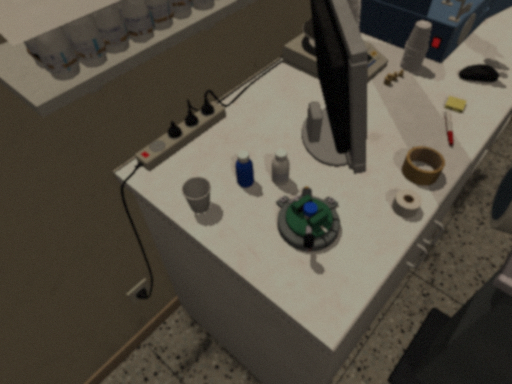

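```bash
sleep 1
```

```text
(no output)
```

View pics/topc0.png

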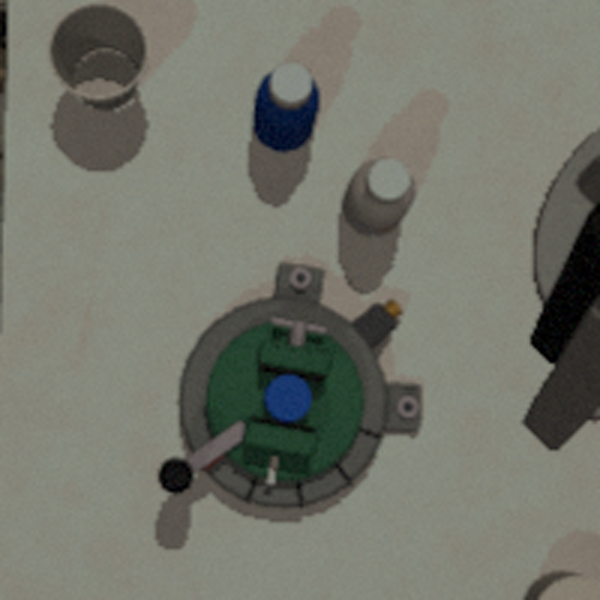

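View pics/scenec0.png

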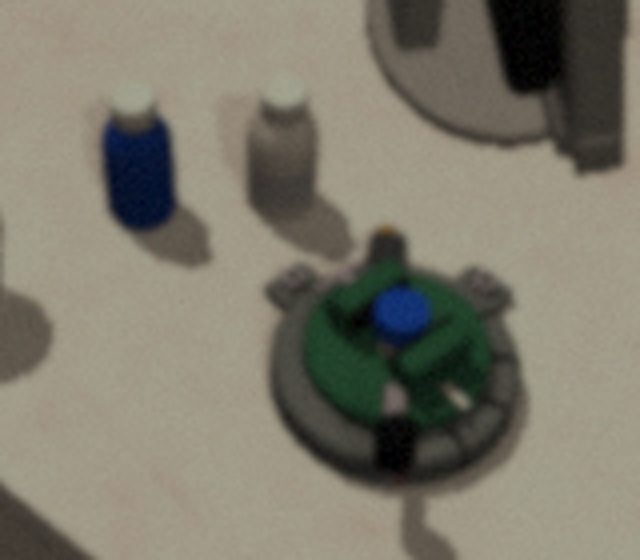

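```bash
cat > h.py <<'E'
import numpy as np,cv2,pickle
def ray(p,u,v):
    K=p['camera_matrix'];T=p['camera_from_world'];R=T[:3,:3];t=T[:3,3]
    d=np.array([(u-K[0,2])/K[0,0],-(v-K[1,2])/K[1,1],-1.]);o=-R.T@t
    return o,R.T@d
def at(p,u,v,z):
    o,d=ray(p,u,v);return o+d*(z-o[2])/d[2]
def proj(p,X):
    K=p['camera_matrix'];T=p['camera_from_world'];c=T[:3,:3]@np.array(X,float)+T[:3,3]
    return np.array([K[0,0]*c[0]/-c[2]+K[0,2],K[1,1]*-c[1]/-c[2]+K[1,2]])
E
python3 - <<'E'
from h import *
p=pickle.load(open('top0.pkl','rb'));s=pickle.load(open('scene0.pkl','rb'))
print({k:(v.shape if hasattr(v,'shape') else v) for k,v in p.items()})
print(p['camera_matrix'],p['camera_from_world'])
c=lambda x,y:(180+x/3,110+y/3)
np.set_printoptions(precision=1,suppress=True)
for n,uv,z in [('base net',(272.1,244),0),('basecirc',c(284,402),24),('cap',c(288,398),69),('knob',c(176,475),86),('knobnet',(238.2,268.5),72),('ptr',c(270,475),35),('l1',c(250,490),24),('l2',c(300,495),24),('l3',c(345,472),24),('l4',c(372,434),24),('hous',c(385,318),24),('botcap',c(390,180),98),('botnet',(300.2,178.7),0),('ear1',c(300,278),15),('ear2',c(408,407),15)]: print(n,at(p,*uv,z))
for n,uv,z in [('base net',(306.9,226.5),0),('knobnet',(307.7,239.1),72),('bot',(282.4,179.9),0),('blue',(244.2,183.4),0),('cap',(210+403/4,130+312/4),69)]: print('s',n,at(s,*uv,z))
# rectified top view at z=24
c0=at(p,*c(284,402),24)
for nm,q in(('top',p),('scene',s)):
  W=600;sc=3.
  src=np.array([proj(q,(c0[0]+dx,c0[1]+dy,24)) for dx,dy in((-100,-100),(100,-100),(100,100),(-100,100))],np.float32)
  # image: up=+x, left=+y
  dst=np.array([(300-dy*sc,300-dx*sc) for dx,dy in((-100,-100),(100,-100),(100,100),(-100,100))],np.float32)
  im=cv2.warpPerspective(q['pixels'],cv2.getPerspectiveTransform(src,dst),(W,W),flags=cv2.INTER_CUBIC)
  im=cv2.convertScaleAbs(im,alpha=1.8)
  cv2.imwrite(f'pics/rect_{nm}.png',im)
E
```

```text
{'pixels': (384, 512, 3), 'depth': (384, 512), 'camera_matrix': (3, 3), 'camera_from_world': (4, 4), 'shot': 2}
[[436.24881433   0.         258.11128437]
 [  0.         436.24881433 183.76816163]
 [  0.           0.           1.        ]] [[-6.18954063e-03 -9.99532362e-01  2.99457293e-02  3.42015818e+02]
 [ 9.84573269e-01 -8.54830733e-04  1.74970702e-01 -6.35098549e+02]
 [-1.74863280e-01  3.05667528e-02  9.84118137e-01 -8.07718435e+02]
 [ 0.00000000e+00  0.00000000e+00  0.00000000e+00  1.00000000e+00]]
base net [520.6 310.4   0. ]
basecirc [519.7 306.8  24. ]
cap [520.4 307.3  69. ]
knob [473.7 377.2  86. ]
knobnet [473.2 378.3  72. ]
ptr [472.5 317.2  35. ]
l1 [462.8 329.8  24. ]
l2 [459.4 297.1  24. ]
l3 [473.9 267.3  24. ]
l4 [498.4 248.9  24. ]
hous [575.2 238.3  24. ]
botcap [654.1 243.7  98. ]
botnet [656.1 249.8   0. ]
ear1 [603.5 294.2  15. ]
ear2 [516.3 223.1  15. ]
s base net [521.4 312.7   0. ]
s knobnet [477.8 378.6  72. ]
s bot [651.2 240.4   0. ]
s blue [716.  310.8   0. ]
s cap [520.2 310.3  69. ]
```

```bash
sleep 1
```

```text
(no output)
```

View pics/rect_top.png

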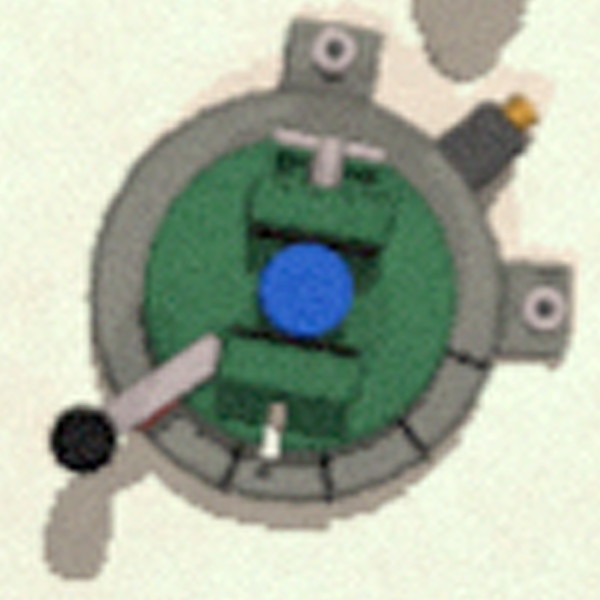

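View pics/rect_scene.png

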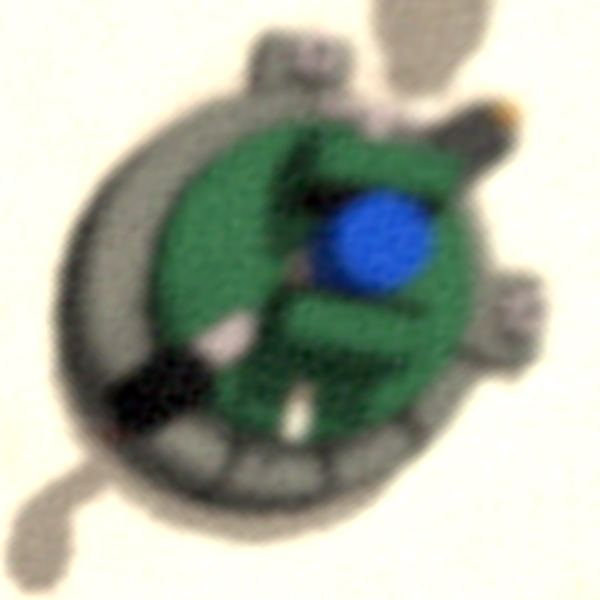

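Run:
```python
from h import *
np.set_printoptions(precision=0,suppress=True)
for n in('top','scene'):
    p=pickle.load(open(n+'0.pkl','rb'));K=p['camera_matrix'];T=p['camera_from_world']
    v,u=np.mgrid[:384,:512];d=p['depth'];m=d>0
    C=np.stack([(u-K[0,2])/K[0,0]*d,-(v-K[1,2])/K[1,1]*d,-d],-1)[m]
    X=(C-T[:3,3])@T[:3,:3]
    q=X[(X[:,2]>60)&(X[:,0]<720)&(X[:,1]>-700)]
    # grid summary 100mm cells of max z
    g={}
    for a in q:
        k=(int(a[0]//100)*100,int(a[1]//100)*100)
        g.setdefault(k,[]).append(a[2])
    print(n,{k:(len(z),int(max(z))) for k,z in sorted(g.items()) if len(z)>5})
```

```text
top {(400, 100): (66, 147), (400, 200): (46, 68), (400, 300): (218, 89), (500, 0): (151, 92), (500, 100): (3675, 376), (500, 200): (152, 71), (500, 300): (350, 73), (600, -100): (171, 92), (600, 0): (2806, 375), (600, 100): (1988, 374), (600, 200): (369, 100), (600, 300): (18, 71), (700, -100): (37, 92), (700, 0): (622, 371), (700, 200): (86, 100), (700, 300): (166, 101), (700, 400): (21, 70)}
scene {(100, 100): (97, 139), (200, -100): (12, 145), (200, 0): (589, 160), (200, 100): (406, 162), (400, 100): (82, 135), (400, 200): (20, 67), (400, 300): (211, 89), (500, -700): (234, 134), (500, -600): (432, 194), (500, -500): (312, 136), (500, 100): (4241, 374), (500, 200): (86, 368), (500, 300): (292, 72), (600, -700): (79, 136), (600, -600): (439, 159), (600, -500): (843, 180), (600, -400): (471, 142), (600, 0): (1060, 374), (600, 100): (1144, 374), (600, 200): (292, 100), (700, -500): (218, 170), (700, 0): (276, 354), (700, 200): (32, 100), (700, 300): (177, 100), (700, 400): (8, 69)}
```

Run:
```python
from h import *
np.set_printoptions(precision=0,suppress=True)
for n in('top','scene'):
    p=pickle.load(open(n+'0.pkl','rb'));K=p['camera_matrix'];T=p['camera_from_world']
    v,u=np.mgrid[:384,:512];d=p['depth'];m=d>0
    C=np.stack([(u-K[0,2])/K[0,0]*d,-(v-K[1,2])/K[1,1]*d,-d],-1)[m]
    X=(C-T[:3,3])@T[:3,:3]
    for z0,z1 in((100,200),(200,300),(300,400)):
        q=X[(X[:,2]>z0)&(X[:,2]<z1)&(X[:,0]<900)&(X[:,0]>380)&(X[:,1]>-100)]
        if len(q)<20: continue
        print(n,z0,len(q),'minx',q[q[:,0].argmin()],np.percentile(q[:,0],[1,5]),'maxy',q[q[:,1].argmax()],np.percentile(q[:,1],[1,99]))
        q=q[q[:,0].argsort()];print(q[::max(1,len(q)//12)][:12].tolist().__str__()[:0]); print([tuple(a.round().astype(int).tolist()) for a in q[::max(1,len(q)//10)]])
```

```text
top 100 693 minx [493. 145. 101.] [496. 500.] maxy [715. 315. 101.] [-98. 176.]

[(493, 145, 101), (504, 157, 142), (511, 164, 155), (519, 172, 159), (550, 158, 134), (556, 165, 161), (573, 172, 197), (676, 90, 105), (690, 80, 103), (702, 69, 102), (746, -94, 190)]
top 200 653 minx [507. 160. 209.] [509. 513.] maxy [538. 191. 299.] [158. 189.]

[(507, 160, 209), (516, 170, 258), (520, 172, 205), (524, 176, 246), (528, 159, 290), (534, 186, 291), (560, 169, 227), (565, 172, 275), (568, 177, 251), (573, 177, 227), (586, 181, 271)]
top 300 17714 minx [520. 172. 304.] [533. 558.] maxy [804. 629. 390.] [ -4. 616.]

[(520, 172, 304), (583, 178, 328), (620, 117, 370), (659, 95, 326), (703, 73, 314), (798, 61, 387), (799, 267, 374), (800, 306, 382), (804, 196, 391), (809, 509, 390), (818, 58, 390)]
scene 100 1626 minx [496. 147. 106.] [499. 504.] maxy [709. 310. 101.] [-32. 176.]

[(496, 147, 106), (508, 159, 104), (516, 166, 123), (528, 164, 141), (550, 157, 110), (557, 162, 149), (566, 162, 125), (606, 139, 181), (668, 76, 102), (697, 45, 181), (770, -43, 137)]
scene 200 1947 minx [508. 158. 201.] [512. 517.] maxy [543. 191. 298.] [-18. 189.]

[(508, 158, 201), (521, 172, 202), (528, 181, 248), (536, 185, 299), (560, 166, 208), (567, 152, 250), (573, 179, 236), (583, 183, 269), (627, 147, 283), (696, 73, 274), (785, -27, 247)]
scene 300 9713 minx [523. 174. 301.] [530. 544.] maxy [845. 630. 391.] [ 14. 630.]

[(523, 174, 301), (573, 181, 308), (623, 142, 327), (699, 45, 355), (800, 416, 379), (801, 513, 387), (802, 594, 376), (811, 514, 400), (820, 400, 392), (840, 589, 391), (900, 622, 391)]
```

{"fn": "carry_out", "kwargs": {
  "rotation": [
    [0, -1, 0],
    [0, -1, 0],
    [0, -1, 0],
    [0, -1, 0],
    [0, -1, 0],
    [0, -1, 0],
    [0, -1, 0],
    [0, -1, 0]
  ],
  "offset": [
    [-0.83, 0, 0.96],
    [-0.83, 0, 0.96],
    [-0.83, 0, 0.96],
    [-0.83, 0, 0.96],
    [-0.83, 0, 0.96],
    [-0.83, 0, 0.96],
    [-0.83, 0, 0.96],
    [-0.83, 0, 0.96]
  ],
  "hand": [0, 0, 0, 0, 0, 0, 0, 0]
}}

```text
time_s: 1.8
eef_pos: [362.5, -209.2, 231.2]
tool_rot: [[0.94, -0.0, 0.341], [-0.341, -0.0, 0.94], [-0.0, -1.0, -0.0]]
contact_force: [-0.5, 0.3, -0.3]
grip_width: 1.003
```

{"fn": "carry_out", "kwargs": {
  "rotation": [
    [0, -1, 0],
    [0, -1, 0],
    [0, -1, 0],
    [0, -1, 0],
    [0, -1, 0],
    [0, -1, 0],
    [0, -1, 0]
  ],
  "offset": [
    [-0.36, 0, 0.89],
    [-0.36, 0, 0.89],
    [-0.36, 0, 0.89],
    [-0.36, 0, 0.89],
    [-0.36, 0, 0.89],
    [-0.36, 0, 0.89],
    [-0.36, 0, 0.89]
  ],
  "hand": [0, 0, 0, 0, 0, 0, 0]
}}

```text
time_s: 2.68
eef_pos: [354.2, 29.2, 231.0]
tool_rot: [[0.908, -0.001, -0.419], [0.419, -0.0, 0.908], [-0.001, -1.0, -0.0]]
contact_force: [0.0, -0.3, -0.1]
grip_width: 1.001
```

{"fn": "carry_out", "kwargs": {
  "rotation": [
    [0, -0.45, 0],
    [0, -0.45, 0],
    [0, -0.45, 0],
    [0, -0.45, 0],
    [0, -0.45, 0]
  ],
  "offset": [
    [0.36, 0, 0.72],
    [0.36, 0, 0.72],
    [0.36, 0, 0.72],
    [0.36, 0, 0.72],
    [0.36, 0, 0.72]
  ],
  "hand": [0.3, 0.3, 0.3, 0.3, 0.3]
}}

```text
time_s: 3.3
eef_pos: [360.9, 229.8, 230.6]
tool_rot: [[0.707, -0.001, -0.707], [0.707, -0.001, 0.707], [-0.002, -1.0, 0.0]]
contact_force: [-0.0, -0.5, -0.2]
grip_width: 0.698
```

{"fn": "carry_out", "kwargs": {
  "rotation": [
    [0, 0, 0],
    [0, 0, 0],
    [0, 0, 0],
    [0, 0, 0],
    [0, 0, 0]
  ],
  "offset": [
    [0.74, 0.2, 0.1],
    [0.74, 0.4, 0.1],
    [0.74, 0.4, 0.1],
    [0.74, 0.4, 0.1],
    [0.74, 0.4, 0.1]
  ],
  "hand": [0.3, 0.3, 0.3, 0.3, 0.3]
}}

```text
time_s: 3.92
eef_pos: [475.2, 376.1, 128.3]
tool_rot: [[0.709, -0.004, -0.705], [0.705, -0.003, 0.709], [-0.005, -1.0, 0.001]]
contact_force: [-0.0, -0.3, 0.4]
grip_width: 0.699
```

Run:
```python
from plant import bot
import cv2,numpy as np
from h import *
print(bot.state()['eef_pos'])
for n in('scene','top'):
    p=bot.capture(n)
    g=p['pixels'].copy()
    for X in((474,377.5,72),bot.state()['eef_pos']):
        u=proj(p,X);print(n,u)
    c=g[170:300,200:330] if n=='top' else g[130:270,230:370]
    cv2.imwrite(f'pics/{n}1.png',cv2.convertScaleAbs(cv2.resize(c,(560,560),interpolation=cv2.INTER_CUBIC),alpha=1.8))
    print([(d['xy'],d['conf']) for d in bot.pinpoint(p,'lever_knob')])
```

```text
[475.19441083 376.13298616 128.33659645]
scene [309.56436572 239.77843177]
scene [312.47773147 222.72666641]
[([309.3, 239.6], 0.7)]
top [238.63336655 268.04593109]
top [238.8198121 268.3116847]
[]
```

```bash
sleep 1
```

```text
(no output)
```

View pics/scene1.png

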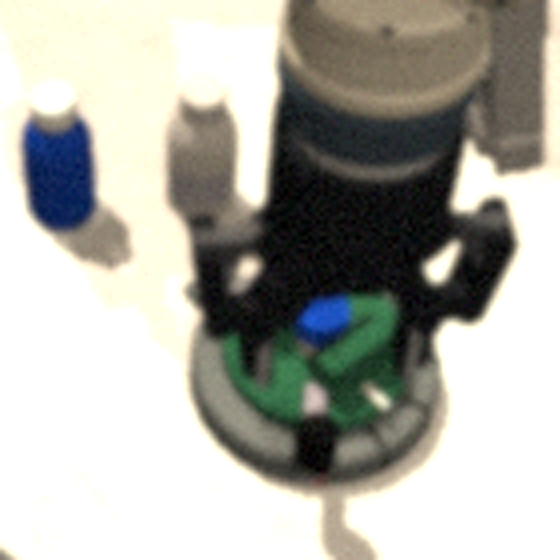

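View pics/top1.png

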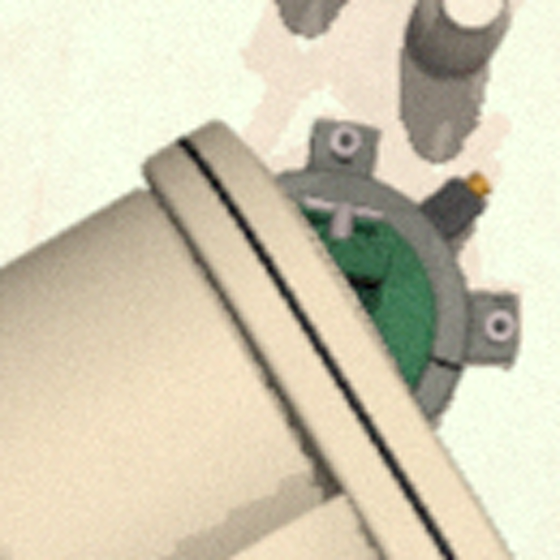

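The scene view shows the black grip at about full-image (309,240), below the fingers, matching my estimate. Possible mix-ups are the white bottle at top (305,175), which stays, the blue bottle at (275,150), which is not meant, and the grip at (238,268), which is the target. Now I descend and pinch.

{"fn": "carry_out", "kwargs": {
  "rotation": [
    [0, 0, 0],
    [0, 0, 0],
    [0, 0, 0],
    [0, 0, 0]
  ],
  "offset": [
    [0, 0.15, 0.01],
    [0, 0.29, 0.01],
    [0, 0.29, 0.01],
    [0, 0.29, 0.01]
  ],
  "hand": [0.3, 0.3, 0.3, 0.3]
}}

```text
time_s: 4.62
eef_pos: [473.2, 378.4, 61.1]
tool_rot: [[0.709, 0.002, -0.705], [0.705, 0.001, 0.709], [0.002, -1.0, -0.001]]
contact_force: [0.3, 0.8, 0.1]
grip_width: 0.698
```

{"fn": "carry_out", "kwargs": {
  "rotation": [
    [0, 0, 0],
    [0, 0, 0],
    [0, 0, 0],
    [0, 0, 0],
    [0, 0, 0],
    [0, 0, 0]
  ],
  "offset": [
    [0, 0, 0],
    [0, 0, 0],
    [0, 0, 0],
    [0, 0, 0],
    [0, 0, 0],
    [0, 0, 0]
  ],
  "hand": [0.6, 0.8, 1, 1, 1, 1],
  "grip_force": 25
}}

```text
time_s: 5.38
eef_pos: [474.1, 379.0, 62.4]
tool_rot: [[0.709, 0.004, -0.705], [0.705, 0.002, 0.709], [0.004, -1.0, -0.001]]
contact_force: [1.0, 0.6, 6.0]
grip_width: 0.242
```

Run:
```python
import numpy as np
a0=123.7;r=85
for a in [129,134,139,145,151,157,163,169,175]:
    d=r*np.array([np.cos(np.radians(a))-np.cos(np.radians(a0)),np.sin(np.radians(a))-np.sin(np.radians(a0))])
    print(a,np.round(np.array([.709*d[0]+.705*d[1],0,-.705*d[0]+.709*d[1]])/250,3).tolist())
```

```text
129 [-0.031, 0.0, 0.005]
134 [-0.061, 0.0, 0.006]
139 [-0.09, 0.0, 0.006]
145 [-0.126, 0.0, 0.001]
151 [-0.16, 0.0, -0.007]
157 [-0.194, 0.0, -0.019]
163 [-0.226, 0.0, -0.034]
169 [-0.257, 0.0, -0.052]
175 [-0.285, 0.0, -0.074]
```

{"fn": "carry_out", "kwargs": {
  "rotation": [
    [0, -0.07, 0],
    [0, -0.14, 0],
    [0, -0.21, 0],
    [0, -0.28, 0],
    [0, -0.35, 0],
    [0, -0.42, 0],
    [0, -0.5, 0],
    [0, -0.58, 0],
    [0, -0.65, 0],
    [0, -0.65, 0],
    [0, -0.65, 0]
  ],
  "offset": [
    [-0.03, 0, 0.005],
    [-0.06, 0, 0.006],
    [-0.09, 0, 0.006],
    [-0.126, 0, 0.001],
    [-0.16, 0, -0.007],
    [-0.194, 0, -0.019],
    [-0.226, 0, -0.034],
    [-0.257, 0, -0.052],
    [-0.285, 0, -0.074],
    [-0.285, 0, -0.074],
    [-0.285, 0, -0.074]
  ],
  "hand": [1, 1, 1, 1, 1, 1, 1, 1, 1, 1, 1]
}}

```text
time_s: 6.75
eef_pos: [436.2, 316.7, 62.6]
tool_rot: [[0.272, 0.004, -0.962], [0.962, 0.005, 0.272], [0.005, -1.0, -0.002]]
contact_force: [-2.4, 5.5, 1.6]
grip_width: 0.241
```

Run:
```python
from plant import bot
import cv2,numpy as np
from h import *
p=bot.capture('scene');c=p['pixels'][150:270,250:370]
cv2.imwrite('pics/scene2.png',cv2.convertScaleAbs(cv2.resize(c,(600,600),interpolation=cv2.INTER_CUBIC),alpha=1.8))
print(bot.state()['contact_force'])
```

```text
[-2.06648234  4.70150063  1.7056258 ]
```

```bash
sleep 1
```

```text
(no output)
```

View pics/scene2.png

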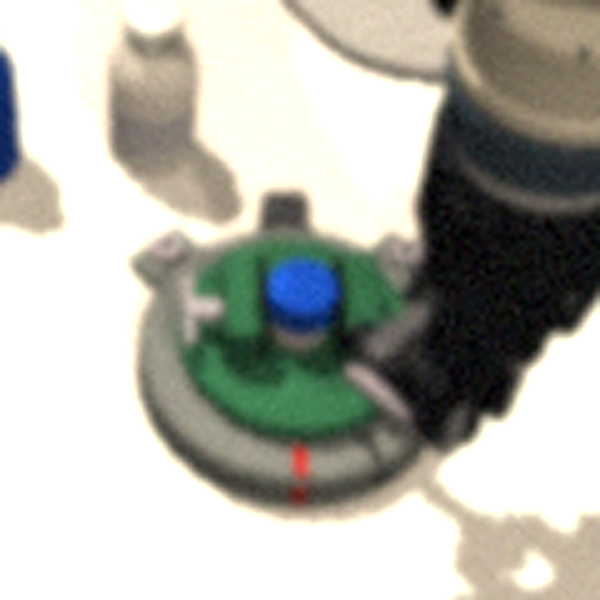

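The head has turned: the red line is now clear at crop (300,470) and the fingers hold the grip at about (420,410). I release and go up.

{"fn": "carry_out", "kwargs": {
  "rotation": [
    [0, 0, 0],
    [0, 0, 0],
    [0, 0, 0],
    [0, 0, 0],
    [0, 0, 0]
  ],
  "offset": [
    [0, 0, 0],
    [0, 0, 0],
    [0, 0, 0],
    [0, 0, 0],
    [0, 0, 0]
  ],
  "hand": [0.4, 0.4, 0.4, 0.4, 0.4]
}}

```text
time_s: 7.42
eef_pos: [436.2, 316.6, 62.6]
tool_rot: [[0.273, 0.004, -0.962], [0.962, 0.004, 0.273], [0.005, -1.0, -0.002]]
contact_force: [0.4, 0.2, -0.7]
grip_width: 0.601
```

{"fn": "carry_out", "kwargs": {
  "rotation": [
    [0, 0, 0],
    [0, 0, 0],
    [0, 0, 0],
    [0, 0, 0],
    [0, 0, 0]
  ],
  "offset": [
    [0, -0.2, 0],
    [0, -0.5, 0],
    [0, -0.5, 0],
    [0, -0.5, 0.0],
    [0, -0.5, 0]
  ],
  "hand": [0.4, 0.4, 0.4, 0.4, 0.4]
}}

```text
time_s: 8.05
eef_pos: [435.1, 315.7, 185.9]
tool_rot: [[0.273, 0.001, -0.962], [0.962, 0.003, 0.273], [0.003, -1.0, -0.0]]
contact_force: [0.9, -0.1, 1.3]
grip_width: 0.6
```

{"fn": "carry_out", "kwargs": {
  "rotation": [
    [0, 0, 0],
    [0, 0, 0],
    [0, 0, 0],
    [0, 0, 0],
    [0, 0, 0]
  ],
  "offset": [
    [0.4, -0.1, 0.55],
    [0.4, -0.1, 0.55],
    [0.4, -0.1, 0.55],
    [0.4, -0.1, 0.55],
    [0.4, -0.1, 0.55]
  ],
  "hand": [0.4, 0.4, 0.4, 0.4, 0.4]
}}

```text
time_s: 8.68
eef_pos: [329.7, 448.9, 209.7]
tool_rot: [[0.272, -0.0, -0.962], [0.962, 0.001, 0.272], [0.001, -1.0, 0.001]]
contact_force: [0.3, 0.1, 1.2]
grip_width: 0.601
```

Run:
```python
from plant import bot
from h import *
p=bot.capture('top');c0=np.array([521.4,308,24])
pickle.dump(dict(p),open('top3.pkl','wb'))
cv2.imwrite('pics/top3.png',p['pixels'])
q=p;sc=3.
C=((-100,-100),(100,-100),(100,100),(-100,100))
src=np.array([proj(q,(c0[0]+dx,c0[1]+dy,24)) for dx,dy in C],np.float32)
dst=np.array([(300-dy*sc,300-dx*sc) for dx,dy in C],np.float32)
im=cv2.warpPerspective(q['pixels'],cv2.getPerspectiveTransform(src,dst),(600,600),flags=cv2.INTER_CUBIC)
cv2.imwrite('pics/rect3.png',cv2.convertScaleAbs(im,alpha=1.8))
for t in('lever_knob','bottle'):print(t,[(d['xy'],d['conf'],at(p,*d['xy'],72 if t!='bottle' else 0)) for d in bot.pinpoint(p,t)])
```

```text
lever_knob [([272.2, 288.7], 0.62, array([436.23402513, 315.67048483,  72.        ]))]
bottle [([301.8, 179.0], 0.76, array([655.4188154 , 246.46111323,   0.        ])), ([278.5, 153.0], 0.64, array([711.43187868, 294.60697039,   0.        ]))]
```

```bash
sleep 1
```

```text
(no output)
```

View pics/top3.png

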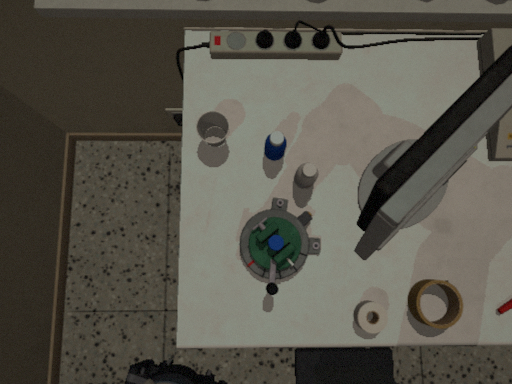

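View pics/rect3.png

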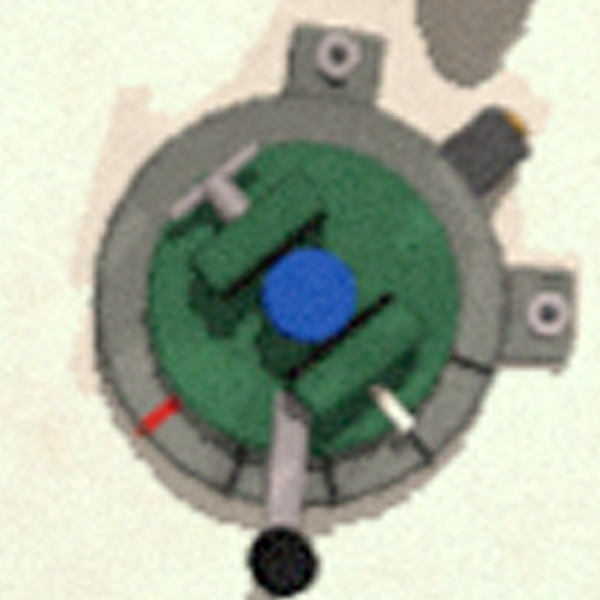

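The pointer at rect (398,412) lines up with the third line after the red one, at (425,450). The bottle still stands at top (305,175).

```bash
python3 -c "
from plant import bot
s=bot.state();print(s['contact_force'],abs(s['qvel']).max());print(bot.hand_in())"
```

```text
[0.8488007  0.36502302 0.12763762] 0.005127163518631587
the job is handed in; nothing more can be done
None
```

I turned the vise anticlockwise to the 90 degree click and handed the job in at about 9 s. I pinched the black grip from above with 25 N, led it about 51 degrees round the axis, let go and backed the arm well away.

**Last checks (top view):**
- **Vise:** the pointer is at about 221 degrees (world direction) and the third line after red at about 220. The grip is at about 175 degrees, where 174 was expected.
- **White bottle:** it stands upright. The network placed it within about 4 mm of where it was at the start, which is its own noise.
- **Contact:** the arm was clear of everything, with about 1 N residual on the force sensor.

**What disagreed:**
- **Start angle:** at the start I read the head at about 39–40 degrees, not on any of the listed clicks (30 or 60). The end position agrees with its line.
- **Grasp height:** the gripper stopped about 6 mm higher than I asked, but it still held the grip firmly.

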